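# Bolt the handpiece case and hold it up level

## Task

Push the barrel bolt on the lid of the wooden handpiece case fully home, through the hole in the case's end board, while the case stands on the bench; the lid is only locked to the case once the bolt is in. Then lift the whole case by the handle on its lid and hold it level and still, with at least 10 cm of air under it, so that the bench under it can be swept. Finish while holding it up, and leave the things round it where they are.

Things in the scene. Friction and masses are not known exactly. Their poses are not given: they have to be found in the camera images.
- case: lower part of the wooden case, loose: 124 mm wide (x), 300 long (y), 92 high at the two 12 mm thick end boards, sides 58 high. Origin: middle of its underside, z up. All together weighs 0.7 to 1.0 kg, balanced within 3 mm of the handle's middle. A slot in the -y end board holds a tongue of the lid
- bolt_hole (a point): centre of the 12 x 12 mm hole for the bolt, on the inner face of the case's +y end board (138 mm from the case's middle), 75 mm above its underside
- lid: drop-in lid 124 x 273 x 10 mm, wooden frame with two clear panes, loose; lies on the case's sides between the end boards, held down at -y by its tongue and at +y only by the bolt when home. Origin: middle of the board's underside, 58 mm above the case's; axes as the case's. With the bolt home the lid rises 2 mm when lifted, then carries the case
- handle_mid (a point): middle of the handle's grip bar: aluminium, along the lid's y axis over its middle, 12 mm wide, 14 high, 100 long; this point is 33 mm above the lid's top, 101 above the case's underside; 26 mm free height under the bar, between posts at y = +-38 to +-50 mm
- bolt_knob (a point): middle of the bolt's knob, a steel button 13 mm across, 16 high, on the lid's centre line, 90 mm from the lid's middle toward +y when drawn back; this point is 30 mm above the lid's top (98 above the case's underside). Below it an 8.4 mm stem. The front guide strap, 13 mm high, begins 128 mm from the lid's middle, 14 mm ahead of the knob's middle when home
- bolt_tip (a point): tip of the bolt's round rod (8 mm thick, axis 7 mm above the lid's top), 41 mm ahead of the knob toward +y
- bolt (a joint): how far the bolt has been slid along the lid's +y axis: 0 drawn back, 0.024 m fully home against its stop (the tip then stands 5 mm out of the end board). It starts between 0 and 0.005, slides with about 1.5 N of friction and stays where it is left
- loupe: black eye loupe, 38 mm across, 32 mm high, standing to the right of the case; origin at the middle of its underside
- paste_tin: round tin, 56 mm across, 22 mm high, behind the case; origin at the middle of its underside
- brass_hammer: small brass hammer, 170 mm long, 56 mm over the head, 20 mm high, lying to the left of the case; origin at the middle of its underside, handle along its +y axis

How it is judged:
By the outcome, as a careful person would: the job done as asked, in the order asked, and still so for the second after the job is handed in, while the arm keeps its last pose, push and grip.
It also fails if it takes over 51 s, if anything falls off the work surface, if the arm or the gripper's body presses on something with over 40 N, if the wrist force passes 120 N, or if a joint passes its speed limit or range.

## Robot

A 6-joint arm with a two-finger parallel gripper is mounted at the origin on a cart in front of the work surface, level with it; the furniture and walls round the work are solid. World frame = base frame: x ahead of the robot, y to its left, z up, the work surface at z = 0. Lengths are in m, angles in rad, forces in N, time in s.
With the tool pointing down it reaches from about 0.35 to 0.8 m from the base axis. Payload 7.3 kg.
Tool frame: the origin (TCP) lies midway between the tips of the shut fingers; the grasp point (between the pads) lies 19 mm behind it; z points along the fingers, y is the line along which they close (so a half turn about z gives the same grasp; the last joint's range is limited). The gripper opens to 85 mm and grips with 20 to 120 N. Pads are 22 mm wide; open, the fingers measure 114 mm over their backs; the gripper's body (76 mm by 85 mm) begins 54 mm behind the grasp point. The pads swing forward as they close: fully open they stand 13 mm farther back than shut.
Start: joints at [1.122, 0.342, 1.524, -0, 1.275, -0.146], TCP at [0.157, 0.501, 0.231] pointing down, gripper open.
Joint ranges: [-2.53, 2.53], [-0.77, 2.02], [0.04, 2.7], [-1, 4.14], [0.28, 2.66], [-3.11, 3.11]. Speed limits (rad/s): [2.57, 2.57, 3.14, 3.14, 3.14, 3.14].

## Interface

Orientations are given as a unit quaternion [x, y, z, w].
In Python, from cell import sensors, get_image, camera_model, workorder gives the robot as it stands. The module is installed in compiled form; this text tells all that it offers.
- The arm moves only by the tool play_rows, never from a script. Its argument "increments" is text: rows parted by semicolons, each of 7 numbers parted by spaces: the shift along the tool's x, y, z normalised to -1 to 1, where 1 is 500 mm, then the turn, a rotation vector about the tool's x, y, z normalised to -1 to 1, where 1 is 360 degrees, then the finger opening in mm, from 0 to 85.4. In form: dx dy dz ax ay az grip; .... A call has 1 to 8 rows; each row is the pose to reach, as a shift and turn from the pose commanded when the call began, along the tool's axes at that moment, turning the shorter way round; what a row does not reach only later rows make up. A row lasts 1/12 s, in which the tool goes at most 41.7 mm and 7.16 degrees, less where a joint would pass 70% of its speed; a pose out of reach is approached as far as the arm can. A call with a number of a shift or a turn outside -1 to 1 is refused whole. A call with a gripper value outside its range is refused whole. The fingers move at their own pace and stop on an object; "force" is the grip in N (left out, the last holds). Time passes only in rows, so rows that repeat a pose let the fingers close. It gives the time, the measured TCP pose, the force, the opening and the grip force at its end, in the units of the state.
- sensors.sense(): the state, without advancing time (a new reading comes with each control period).
- get_image(name): name is "side" or "top" or "wrist"; returns the picture (400x640x3 uint8, red, green, blue); there is no depth.
- camera_model(name): a dict with "camera_matrix" (3x3 intrinsics, pixels), "k1" (the pictures are not rectified: a ray, as slopes to the right and down, at radius r is drawn at 1 + k1 r^2 times it, then the intrinsics apply), "rvec" (rotation vector, rad) and "tvec" (3), from world to camera coordinates, as OpenCV has them. Camera axes: x right, y down, z forward; pixel columns grow to the right and rows downward; lengths in m; the calibration is good to about 2 mm. A picture is of the moment at which its call begins: read the wrist's pose just before it. camera_model takes no time and is no camera call; for the wrist camera it gives the pose at the moment of the call.
- workorder.finish_job(): hands the job in; it is judged then, once.
The state is a dict: "time": time; "qpos": joint angles; "joint_velocities": joint speeds; "joint_efforts": joint torques, N m; "tool_pos": TCP position; "ee_rot": TCP orientation; "contact_force": force on the tool from outside, world axes, zero at the start; "moment": the same for the moment, N m; "grip_width": finger opening in m; "grasp_force": force on a finger pad.
Only numpy, scipy, OpenCV 4.12 (cv2) and the standard library are available. Lean on these libraries where they do the work, as an engineer would, in place of code of your own. Each camera call takes 0.05 s, during which the arm holds its last target. There are 200 camera calls.

## Working session

There is one attempt and no reset: what is moved stays moved. The work goes in short steps, Python scripts to look and compute and a tool call to move; the robot and the scene stay as the last step left them, time stands still between calls to the robot, and variables do not carry over. Pictures are saved under pics/ and viewed, at most 11 in all, crops included, and the job is handed in when it is done.

Besides the shell and the picture viewer there is one more tool, called after ">>>" as name(argument=value, ...) on one line, values as JSON. play_rows: Moves the arm, as the interface text tells. Its arguments: {"type":"object","properties":{"increments":{"type":"string"},"force":{"type":"number"}},"required":["increments"]}

```bash
mkdir -p pics
cat > h.py <<'E'
import numpy as np, cv2
from cell import sensors, get_image, camera_model, workorder
from scipy.spatial.transform import Rotation as R
def snap(n,f):
    m=camera_model(n); im=get_image(n); cv2.imwrite('pics/'+f,im[:,:,::-1]); return im,m
def dist(m): return np.array([m['k1'],0,0,0,0],float)
def ray(m,uv):
    K=np.array(m['camera_matrix'],float)
    p=cv2.undistortPoints(np.array(uv,float).reshape(-1,1,2),K,dist(m)).reshape(-1,2)
    Rm=cv2.Rodrigues(np.array(m['rvec'],float))[0]; t=np.array(m['tvec'],float).ravel()
    d=np.c_[p,np.ones(len(p))]@Rm; return -Rm.T@t, d
def onz(m,uv,z):
    c,d=ray(m,uv); return c+d*((z-c[2])/d[:,2])[:,None]
def proj(m,P):
    return cv2.projectPoints(np.array(P,float).reshape(-1,1,3),np.array(m['rvec'],float),np.array(m['tvec'],float),np.array(m['camera_matrix'],float),dist(m))[0].reshape(-1,2)
def togo(target,yaw_dir=None):
    """shift in tool axes, normalised"""
    s=sensors.sense(); Rt=R.from_quat(s['ee_rot']); return Rt.inv().apply(np.array(target)-s['tool_pos'])/0.5
E
python3 - <<'E'
from h import *
np.set_printoptions(precision=4,suppress=True)
s=sensors.sense(); print(s)
a,m=snap('top','top0.png'); b,n=snap('side','side0.png')
print(m,n)
E
```

```text
{'time': 0.0, 'qpos': array([ 1.122 ,  0.3427,  1.525 , -0.    ,  1.2754, -0.146 ]), 'joint_velocities': array([ 0.002 , -0.0006,  0.0018, -0.0002, -0.0001, -0.0013]), 'joint_efforts': array([ -0.0003, -43.3678, -24.6012,  -0.0003,   0.0079,   0.    ]), 'tool_pos': array([0.1564, 0.5008, 0.2306]), 'ee_rot': array([ 0.1508,  0.9886, -0.0008, -0.0002]), 'contact_force': array([0.6361, 0.1621, 0.1973]), 'moment': array([-0.0214,  0.002 ,  0.0356]), 'grasp_force': 0.0, 'grip_width': 0.08530493969423031}
{'camera_matrix': array([[497.2718,   0.    , 316.2187],
       [  0.    , 497.2718, 199.1321],
       [  0.    ,   0.    ,   1.    ]]), 'k1': -0.06474415351155272, 'rvec': array([ 2.1484, -2.1352,  0.1965]), 'tvec': array([-0.023 ,  0.5887,  1.5128])} {'camera_matrix': array([[520.1993,   0.    , 316.7981],
       [  0.    , 520.1993, 201.2048],
       [  0.    ,   0.    ,   1.    ]]), 'k1': -0.09967641503272195, 'rvec': array([ 1.9917, -0.2721,  0.1669]), 'tvec': array([-0.5424,  0.1365,  1.3241])}
```

View pics/top0.png

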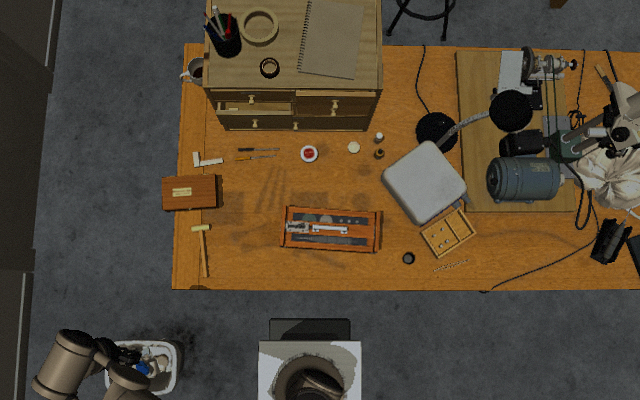

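View pics/side0.png

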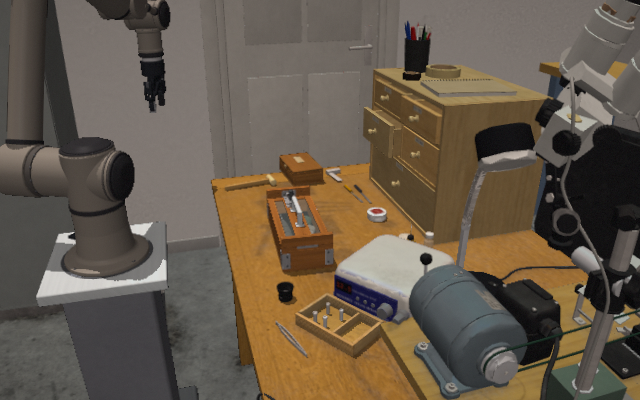

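The top view shows the case at about (330,229), with the bolt end to the left (+y), the handle at about (330,229) and the hammer at (203,250). The loupe is at (408,258) and the tin at (309,153). I'll enlarge the case and estimate its pose.

Run:
```python
from h import *
np.set_printoptions(precision=4,suppress=True)
m=camera_model('top'); im=cv2.imread('pics/top0.png')
c=cv2.resize(im[195:265,265:395],None,fx=6,fy=6,interpolation=cv2.INTER_CUBIC); cv2.imwrite('pics/crop0.png',c)
print(onz(m,[[285,206],[280,249],[376,253],[381,210]],0.092))
print(onz(m,[[330,229]],0.1), onz(m,[[408,258],[309,153],[203,250]],0.02))
```

```text
[[ 0.5597  0.0762  0.092 ]
 [ 0.429   0.0893  0.092 ]
 [ 0.4186 -0.1995  0.092 ]
 [ 0.5495 -0.2167  0.092 ]]
[[ 0.4895 -0.0605  0.1   ]] [[ 0.4075 -0.3107  0.02  ]
 [ 0.7458  0.0043  0.02  ]
 [ 0.4287  0.3358  0.02  ]]
```

View pics/crop0.png

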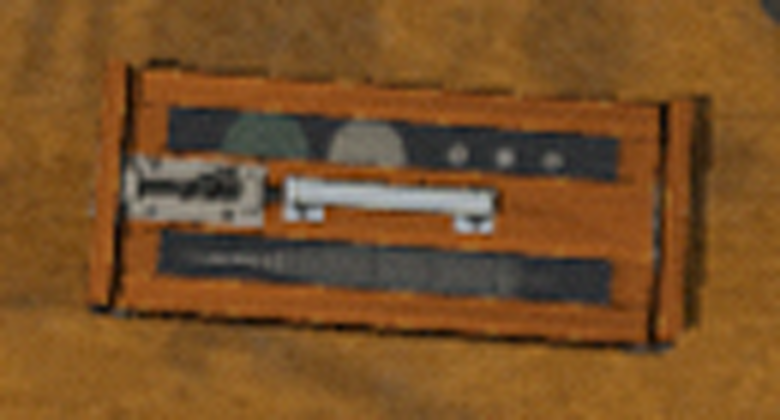

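The crop shows the end-board outer edges at x≈100 and x≈685, the handle bar from (286,193) to (495,201), and the bolt plate at the left. The knob is hard to separate from the plate here, so I'll work out the axis and move above the case.

Run:
```python
from h import *
np.set_printoptions(precision=4,suppress=True)
m=camera_model('top')
f=lambda L:(np.array(L,float)+.5)/6-.5+[265,195]
c=onz(m,f([[112,62],[92,305],[672,345],[693,97]]),0.092)
print(c,c.mean(0)); d=(c[0]+c[1]-c[2]-c[3])/2; print(d,np.linalg.norm(d[:2]),np.degrees(np.arctan2(-d[0],d[1])), np.linalg.norm(c[0]-c[1]),np.linalg.norm(c[2]-c[3]))
h=onz(m,f([[286,190],[495,199]]),0.108); print(h,h.mean(0), np.degrees(np.arctan2(-(h[0]-h[1])[0],(h[0]-h[1])[1])))
s=sensors.sense(); Rt=R.from_quat(s['ee_rot']).as_matrix(); print(Rt)
u=d[:2]/np.linalg.norm(d[:2]); t=np.r_[c.mean(0)[:2]+0.05*u,0.26]; print(t,togo(t))
```

```text
[[ 0.563   0.0816  0.092 ]
 [ 0.4397  0.0898  0.092 ]
 [ 0.4213 -0.2013  0.092 ]
 [ 0.5472 -0.2139  0.092 ]] [ 0.4928 -0.061   0.092 ]
[0.0171 0.2933 0.    ] 0.29378657897892624 -3.3424991914152975 0.12357002620165243 0.12648187583728834
[[ 0.4965 -0.007   0.108 ]
 [ 0.4927 -0.1114  0.108 ]] [ 0.4946 -0.0592  0.108 ] -2.1080182202381286
[[-0.9545  0.2982 -0.0006]
 [ 0.2982  0.9545 -0.0012]
 [ 0.0002 -0.0014 -1.    ]]
[ 0.4957 -0.011   0.26  ] [-0.9531 -0.7748 -0.0577]
```

>>> play_rows(increments="-0.953 -0.775 -0.058 0 0 0.2115 20;-0.953 -0.775 -0.058 0 0 0.2115 20;-0.953 -0.775 -0.058 0 0 0.2115 20;-0.953 -0.775 -0.058 0 0 0.2115 20;-0.953 -0.775 -0.058 0 0 0.2115 20;-0.953 -0.775 -0.058 0 0 0.2115 20;-0.953 -0.775 -0.058 0 0 0.2115 20;-0.953 -0.775 -0.058 0 0 0.2115 20")

```text
time: 0.77
tool_pos: [0.3409, 0.2217, 0.2471]
ee_rot: [0.609, 0.793, 0.0, -0.0]
contact_force: [1.3, 0.4, 0.2]
grip_width: 0.0201
grasp_force: 0.0
```

```bash
cat > go.py <<'E'
import sys
from h import *
np.set_printoptions(precision=4,suppress=True)
t=[float(v) for v in sys.argv[1:4]]; yaw=float(sys.argv[4])
s=sensors.sense(); Rt=R.from_quat(s['ee_rot'])
# goal: tool z down, tool y at angle yaw(deg) in world
y=np.array([np.cos(np.radians(yaw)),np.sin(np.radians(yaw)),0]); z=np.array([0,0,-1.]); G=R.from_matrix(np.c_[np.cross(y,z),y,z])
print('t',s['time'],'pos',s['tool_pos'],'F',s['contact_force'],'shift',togo(t),'turn',(Rt.inv()*G).as_rotvec()/(2*np.pi),'q6',s['qpos'][5],'w',s['grip_width'])
E
python3 go.py 0.496 -0.011 0.26 -3.3
```

```text
t 0.7667 pos [0.3409 0.2217 0.2471] F [1.2501 0.4125 0.1518] shift [-0.5299  0.1791 -0.026 ] turn [-0.     -0.      0.0509] q6 0.1254334684333763 w 0.020073776706246563
```

>>> play_rows(increments="-0.53 0.179 -0.026 0 0 0.051 0;-0.53 0.179 -0.026 0 0 0.051 0;-0.53 0.179 -0.026 0 0 0.051 0;-0.53 0.179 -0.026 0 0 0.051 0;-0.53 0.179 -0.026 0 0 0.051 0;-0.53 0.179 -0.026 0 0 0.051 0;-0.53 0.179 -0.026 0 0 0.051 0;-0.53 0.179 -0.026 0 0 0.051 0")

```text
time: 1.43
tool_pos: [0.4994, -0.0129, 0.2594]
ee_rot: [0.727, 0.687, -0.0, 0.001]
contact_force: [-0.5, 0.1, -0.8]
grip_width: 0.0002
grasp_force: 0.0
```

```bash
python3 go.py 0.496 -0.011 0.26 -3.3
python3 - <<'E'
from h import *
im,m=snap('wrist','w0.png'); print({k:np.round(v,4) for k,v in m.items()})
E
```

```text
t 1.4333 pos [ 0.4994 -0.0129  0.2594] F [-0.5448  0.0631 -0.7691] shift [ 0.0034 -0.007  -0.0012] turn [0.0001 0.0002 0.0001] q6 -0.1208105894726961 w 0.00022046608011573138
{'camera_matrix': array([[348.4886,   0.    , 316.4838],
       [  0.    , 348.4886, 193.917 ],
       [  0.    ,   0.    ,   1.    ]]), 'k1': np.float64(0.0259), 'rvec': array([-2.8521,  0.0825,  0.0114]), 'tvec': array([-0.4989, -0.0294,  0.4101])}
```

View pics/w0.png

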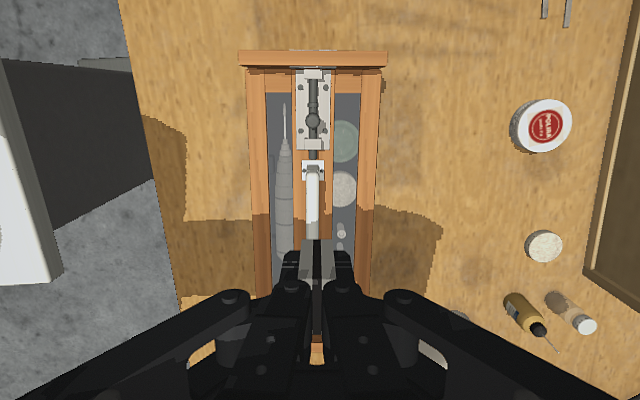

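The wrist view shows the end board's outer top edge from (238,52) to (388,51), the knob at about (313,121) and the near end of the handle bar at about (312,167). The bar runs down to about (313,240).

Run:
```python
from h import *
np.set_printoptions(precision=4,suppress=True)
m=camera_model('wrist')
k=onz(m,[[313,121]],0.106);h=onz(m,[[312.5,167],[313,238]],0.108);e=onz(m,[[238,52],[388,51]],0.092)
print('knob',k,'handle',h,'end',e, np.linalg.norm(e[0]-e[1]))
x=e[1]-e[0]; yaw=np.degrees(np.arctan2(x[1],x[0])); dh=h[0]-h[1]; print('yaw',yaw, np.degrees(np.arctan2(-dh[0],dh[1])))
im=cv2.imread('pics/w0.png'); cv2.imwrite('pics/w0c.png',cv2.resize(im[40:250,230:400],None,fx=3.5,fy=2.8))
```

```text
knob [[0.4969 0.0379 0.106 ]] handle [[ 0.4942 -0.0006  0.108 ]
 [ 0.4907 -0.0666  0.108 ]] end [[0.4384 0.0957 0.092 ]
 [0.5616 0.0894 0.092 ]] 0.12342205224943997
yaw -2.9101916149901754 -3.0540089006073687
```

View pics/w0c.png

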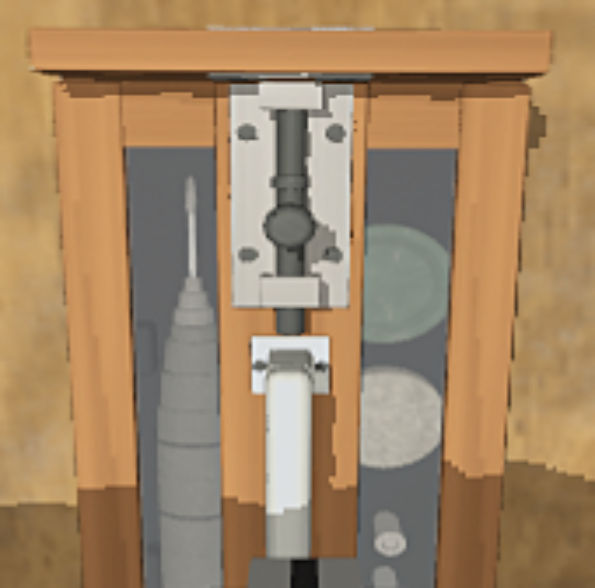

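```bash
python3 go.py 0.4955 0.0115 0.088 -3.0
```

```text
t 1.4833 pos [ 0.4978 -0.0105  0.2592] F [-0.5182  0.8029 -0.1939] shift [ 0.0438 -0.0067  0.3424] turn [-0.0002  0.     -0.0007] q6 -0.11862229392111058 w 0.00014643605098922858
```

>>> play_rows(increments="0.044 -0.005 0 0 0 -0.0007 0;0.044 -0.005 0.1 0 0 -0.0007 0;0.044 -0.005 0.18 0 0 -0.0007 0;0.044 -0.005 0.24 0 0 -0.0007 0;0.044 -0.005 0.24 0 0 -0.0007 0;0.044 -0.005 0.24 0 0 -0.0007 0")

```text
time: 1.98
tool_pos: [0.4941, 0.0149, 0.1394]
ee_rot: [0.724, 0.69, -0.001, -0.002]
contact_force: [0.3, -0.5, 0.6]
grip_width: -0.0003
grasp_force: 0.0
```

```bash
python3 - <<'E'
from h import *
snap('wrist','w1.png')
E
python3 go.py 0.4955 0.0115 0.088 -3.0
```

```text
t 2.0333 pos [0.4958 0.0145 0.1412] F [ 0.042  -0.8558  0.9327] shift [-0.0061 -0.0005  0.1064] turn [ 0.0001 -0.      0.0008] q6 -0.07850023221681358 w -0.00033905692189710744
```

View pics/w1.png

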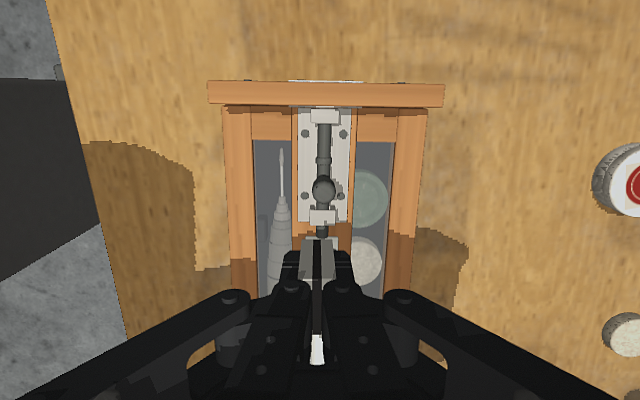

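The knob top is at about (323,191), the rear strap at (322,217), and the shut fingertips at (317,240), in the gap behind the knob.

```bash
python3 - <<'E'
from h import *
np.set_printoptions(precision=4,suppress=True)
m=camera_model('wrist'); print('knob',onz(m,[[323,191]],0.106),'end',onz(m,[[208,81],[444,85]],0.092))
print(proj(m,[[.4955,.0145,.1412],[0.494,-.0075,.108]]), ray(m,[[0,0]])[0])
E
python3 go.py 0.4965 0.0115 0.088 -3.0
```

```text
knob [[0.4998 0.0358 0.106 ]] end [[0.4426 0.0942 0.092 ]
 [0.5655 0.0863 0.092 ]]
[[316.8238 258.2497]
 [315.9537 266.7305]] [0.4988 0.0866 0.2837]
t 2.0333 pos [0.4958 0.0145 0.1412] F [ 0.042  -0.8558  0.9327] shift [-0.006   0.0015  0.1064] turn [ 0.0001 -0.      0.0008] q6 -0.07850023221681358 w -0.00033905692189710744
```

>>> play_rows(increments="-0.009 0.0035 0.03 0 0 0.001 0;-0.009 0.0035 0.06 0 0 0.001 0;-0.009 0.0035 0.085 0 0 0.001 0;-0.009 0.0035 0.105 0 0 0.001 0;-0.009 0.0035 0.106 0 0 0.001 0;-0.009 0.0035 0.106 0 0 0.001 0")

```text
time: 2.53
tool_pos: [0.4979, 0.0093, 0.0883]
ee_rot: [0.726, 0.688, 0.001, 0.001]
contact_force: [0.0, 0.5, 1.0]
grip_width: 0.0001
grasp_force: 0.0
```

```bash
python3 go.py 0.4995 0.0387 0.088 -3.2
```

```text
t 2.5333 pos [0.4979 0.0093 0.0883] F [0.003  0.5481 0.9611] shift [ 0.0588 -0.      0.0005] turn [0.0003 0.     0.0003] q6 -0.081272920390904 w 0.00012232018506116264
```

>>> play_rows(increments="0.006 0 0 0 0 0 0;0.012 0 0 0 0 0 0;0.018 0 0 0 0 0 0;0.023 0 0 0 0 0 0;0.028 0 0 0 0 0 0;0.033 0 0 0 0 0 0;0.038 0 0 0 0 0 0;0.043 0 0 0 0 0 0")

```text
time: 3.2
tool_pos: [0.4985, 0.0309, 0.0871]
ee_rot: [0.726, 0.688, 0.0, 0.0]
contact_force: [0.0, -1.0, 1.5]
grip_width: 0.0002
grasp_force: 0.8
```

>>> play_rows(increments="0.004 0 0 0 0 0 0;0.008 0 0 0 0 0 0;0.008 0 0 0 0 0 0;0.008 0 0 0 0 0 0")

```text
time: 3.53
tool_pos: [0.4981, 0.0351, 0.0868]
ee_rot: [0.726, 0.688, -0.0, -0.0]
contact_force: [0.5, 0.3, -0.4]
grip_width: 0.0002
grasp_force: 0.0
```

```bash
python3 - <<'E'
from h import *
snap('wrist','w2.png')
E
python3 go.py 0.4995 0.0387 0.088 -3.2
```

```text
t 3.5833 pos [0.4981 0.035  0.0868] F [-0.3353  0.7033 -0.6426] shift [ 0.0076  0.0023 -0.0024] turn [-0.0001 -0.0001  0.0002] q6 -0.029723014016455444 w 0.00029819482199879173
```

View pics/w2.png

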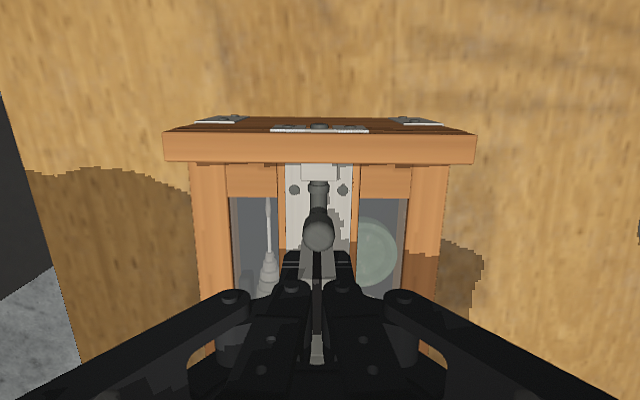

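The fingers are touching the knob at (318,236), and the collar at (318,187) is close to the front strap. I'll keep pushing in small steps.

>>> play_rows(increments="0.003 0 0 0 0 0 0;0.006 0 0 0 0 0 0;0.006 0 0 0 0 0 0")

```text
time: 3.83
tool_pos: [0.4985, 0.0379, 0.0869]
ee_rot: [0.726, 0.688, -0.0, -0.0]
contact_force: [0.5, -0.5, -0.3]
grip_width: -0.0001
grasp_force: 0.3
```

>>> play_rows(increments="0.002 0 0 0 0 0 0;0.004 0 0 0 0 0 0;0.004 0 0 0 0 0 0")

```text
time: 4.08
tool_pos: [0.4987, 0.0396, 0.0869]
ee_rot: [0.726, 0.688, -0.0, 0.0]
contact_force: [-0.7, -2.9, -0.3]
grip_width: 0.0003
grasp_force: 1.3
```

>>> play_rows(increments="0.002 0 0 0 0 0 0;0.004 0 0 0 0 0 0;0.004 0 0 0 0 0 0")

```text
time: 4.33
tool_pos: [0.4988, 0.0416, 0.0869]
ee_rot: [0.726, 0.688, -0.0, 0.0]
contact_force: [-0.5, -4.5, -1.6]
grip_width: -0.0001
grasp_force: 2.1
```

```bash
python3 - <<'E'
from h import *
im,m=snap('wrist','w3.png')
a=cv2.imread('pics/w3.png'); cv2.imwrite('pics/w3c.png',cv2.resize(a[100:280,160:480],None,fx=2.5,fy=2.5))
E
python3 go.py 0.4995 0.0387 0.088 -3.2
```

```text
t 4.3833 pos [0.4989 0.0416 0.0869] F [ 0.2579 -3.8362 -1.8013] shift [-0.0058  0.0016 -0.0021] turn [-0.      0.      0.0003] q6 -0.01552474536266877 w -0.0003238117145496462
```

View pics/w3c.png

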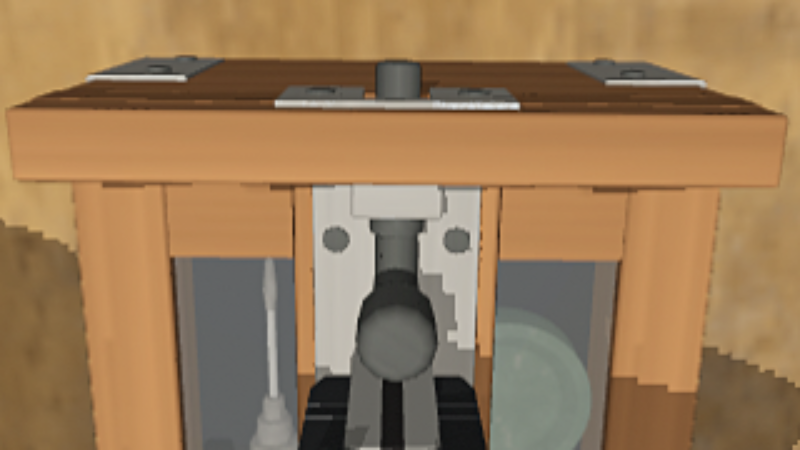

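The rod tip now stands out past the end board at crop (399,80), and the collar is at the front strap. I'll check the numbers and push a touch more to confirm it's on the stop.

Run:
```python
from h import *
np.set_printoptions(precision=4,suppress=True)
m=camera_model('wrist'); f=lambda L:np.array(L,float)/2.5+[160,100]
k=onz(m,f([[397,342]]),.106)[0]; e=onz(m,f([[8,108],[785,116],[784,187],[12,180]]),.092)
d=e[0]-e[1]; d=d[:2]/np.linalg.norm(d[:2]); n=np.array([-d[1],d[0]])
print(k,e, 'knob->outer',abs((e[0]-k)[:2]@n),'inner',abs((e[3]-k)[:2]@n))
t=onz(m,f([[399,62]]),.079)[0]; print('tip(top)->outer',(t-e[0])[:2]@n)
```

```text
[0.5003 0.0603 0.106 ] [[0.4412 0.0973 0.092 ]
 [0.5629 0.0893 0.092 ]
 [0.5636 0.0778 0.092 ]
 [0.4397 0.0858 0.092 ]] knob->outer 0.03308947296258292 inner 0.021523704452266045
tip(top)->outer -0.006668581709939314
```

>>> play_rows(increments="0.003 0 0 0 0 0 0;0.006 0 0 0 0 0 0;0.006 0 0 0 0 0 0")

```text
time: 4.63
tool_pos: [0.499, 0.045, 0.087]
ee_rot: [0.726, 0.688, 0.0, -0.0]
contact_force: [0.0, -3.6, -2.0]
grip_width: 0.0001
grasp_force: 1.7
```

Run:
```python
from h import *
im,m=snap('wrist','w4.png')
a=cv2.imread('pics/w4.png'); b=cv2.imread('pics/w3.png')
def row(i,x,y0,y1): # strongest vertical gradient row
    g=np.abs(np.diff(cv2.cvtColor(i,cv2.COLOR_BGR2GRAY)[y0:y1,x-5:x+5].mean(1))); return y0+np.argmax(g)
for i in (b,a): print([row(i,x,130,155) for x in (190,250,400,450)],[row(i,x,165,185) for x in (200,250,380,440)])
print(camera_model('wrist')['tvec'],sensors.sense()['contact_force'],sensors.sense()['tool_pos'])
```

```text
[np.int64(143), np.int64(143), np.int64(145), np.int64(145)] [np.int64(171), np.int64(171), np.int64(173), np.int64(173)]
[np.int64(142), np.int64(143), np.int64(145), np.int64(145)] [np.int64(173), np.int64(175), np.int64(173), np.int64(173)]
[-0.49526933  0.07357333  0.26114962] [-0.36771597 -2.12746224 -3.12395518] [0.49902491 0.04497648 0.08698165]
```

Over that last push the case moved with the tool (3.4 mm, with the end board fixed in the camera frame). The bolt is therefore on its stop, with the tip out. Next I back off, rise and go over the handle.

>>> play_rows(increments="-0.006 0 0 0 0 0 0;-0.012 0 0 0 0 0 0;-0.012 0 -0.04 0 0 0 0;-0.012 0 -0.1 0 0 0 0;-0.06 0 -0.16 0 0 0 50;-0.13 -0.001 -0.2 0 0 0 50;-0.194 -0.001 -0.2 0 0 0 50;-0.194 -0.001 -0.2 0 0 0 50")

```text
time: 5.35
tool_pos: [0.4942, -0.0565, 0.1889]
ee_rot: [0.727, 0.686, 0.001, 0.002]
contact_force: [0.1, -0.2, 0.2]
grip_width: 0.0482
grasp_force: 0.0
```

>>> play_rows(increments="0 0 0 0 0 0 50;0 0 0 0 0 0 50;0 0 0 0 0 0 50")

```text
time: 5.6
tool_pos: [0.4931, -0.0511, 0.1866]
ee_rot: [0.726, 0.688, 0.0, -0.001]
contact_force: [-0.5, -1.0, -0.3]
grip_width: 0.0501
grasp_force: 0.0
```

```bash
python3 - <<'E'
from h import *
im,m=snap('wrist','w5.png')
E
python3 go.py 0.494 -0.052 0.082 -3.4
```

```text
t 5.65 pos [ 0.4931 -0.051   0.1866] F [-0.116   1.2902  0.1573] shift [-0.0021  0.0021  0.2091] turn [-0.0001 -0.0001  0.001 ] q6 -0.20527189724377692 w 0.049660273083189176
```

View pics/w5.png

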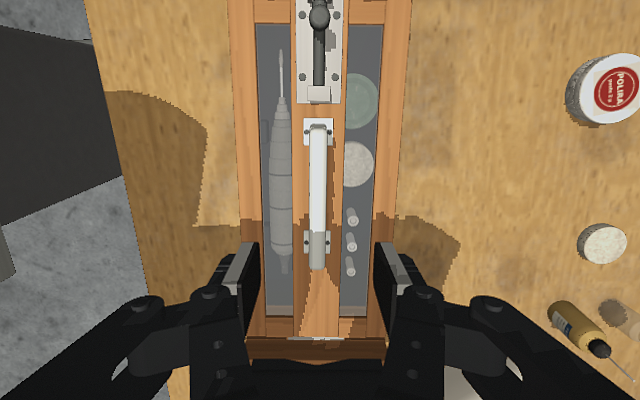

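The handle bar's top runs from about (318,127) to (317,269), with both posts visible. The fingers straddle the lid symmetrically.

```bash
python3 - <<'E'
from h import *
np.set_printoptions(precision=4,suppress=True)
m=camera_model('wrist'); h=onz(m,[[318,127],[317,269]],.108); print(h,h.mean(0),np.degrees(np.arctan2(-(h[0]-h[1])[0],(h[0]-h[1])[1])))
E
python3 go.py 0.4945 -0.052 0.082 -3.4
```

```text
[[ 0.4962 -0.0004  0.108 ]
 [ 0.4903 -0.099   0.108 ]] [ 0.4932 -0.0497  0.108 ] -3.407057608395089
t 5.65 pos [ 0.4931 -0.051   0.1866] F [-0.116   1.2902  0.1573] shift [-0.0021  0.0031  0.2091] turn [-0.0001 -0.0001  0.001 ] q6 -0.20527189724377692 w 0.049660273083189176
```

>>> play_rows(increments="0.001 0.001 0.06 0 0 0.001 50;0.001 0.001 0.12 0 0 0.001 50;0.001 0.001 0.17 0 0 0.001 50;0.001 0.001 0.2 0 0 0.001 50;0.001 0.001 0.208 0 0 0.001 50;0.001 0.001 0.208 0 0 0.001 50;0.001 0.001 0.208 0 0 0.001 30;0.001 0.001 0.208 0 0 0.001 30")

```text
time: 6.32
tool_pos: [0.4947, -0.0515, 0.0841]
ee_rot: [0.728, 0.686, 0.001, 0.001]
contact_force: [0.0, -0.2, 0.3]
grip_width: 0.0304
grasp_force: 0.0
```

>>> play_rows(increments="0 0 0 0 0 0 16;0 0 0 0 0 0 16;0 0 0 0 0 0 8;0 0 0 0 0 0 0;0 0 0 0 0 0 0;0 0 0 0 0 0 0", force=80)

```text
time: 6.82
tool_pos: [0.4942, -0.0517, 0.084]
ee_rot: [0.728, 0.685, 0.0, 0.001]
contact_force: [-1.4, 0.9, 6.4]
grip_width: 0.0106
grasp_force: 78.5
```

>>> play_rows(increments="0 0 -0.004 0 0 0 0;0 0 -0.008 0 0 0 0;0 0 -0.012 0 0 0 0;0 0 -0.018 0 0 0 0;0 0 -0.025 0 0 0 0;0 0 -0.032 0 0 0 0;0 0 -0.04 0 0 0 0;0 0 -0.04 0 0 0 0")

```text
time: 7.48
tool_pos: [0.4943, -0.0517, 0.1038]
ee_rot: [0.728, 0.685, 0.0, 0.001]
contact_force: [1.2, 0.0, -9.2]
grip_width: 0.0105
grasp_force: 78.1
```

```bash
python3 - <<'E'
from h import *
im,m=snap('side','side1.png')
cv2.imwrite('pics/side1c.png',cv2.resize(cv2.imread('pics/side1.png')[130:310,200:440],None,fx=3.2,fy=3.2))
E
python3 go.py 0.494 -0.052 0.23 -3.4
```

```text
t 7.5333 pos [ 0.4941 -0.0517  0.1035] F [-0.4879 -1.2732 -9.2485] shift [-0.0006  0.     -0.253 ] turn [ 0.0002  0.     -0.0002] q6 -0.19816372763326726 w 0.010579735179474024
```

View pics/side1c.png

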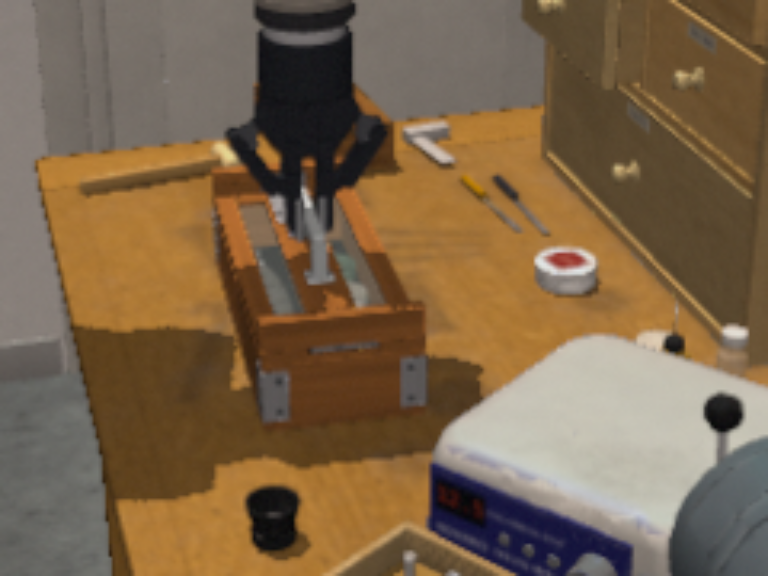

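The case hangs whole and level, with a shadow gap all round, and the wrist carries 9.2 N. I'll raise it to about 13 cm.

>>> play_rows(increments="0 0 -0.02 0 0 0 0;0 0 -0.05 0 0 0 0;0 0 -0.085 0 0 0 0;0 0 -0.12 0 0 0 0;0 0 -0.155 0 0 0 0;0 0 -0.19 0 0 0 0;0 0 -0.22 0 0 0 0;0 0 -0.235 0 0 0 0")

```text
time: 8.2
tool_pos: [0.4943, -0.0518, 0.2223]
ee_rot: [0.728, 0.685, 0.001, 0.001]
contact_force: [0.3, -0.3, -9.3]
grip_width: 0.0106
grasp_force: 78.7
```

>>> play_rows(increments="0 0 -0.006 0 0 0 0;0 0 -0.006 0 0 0 0;0 0 -0.006 0 0 0 0;0 0 -0.006 0 0 0 0;0 0 -0.006 0 0 0 0;0 0 -0.006 0 0 0 0;0 0 -0.006 0 0 0 0;0 0 -0.006 0 0 0 0")

```text
time: 8.87
tool_pos: [0.4938, -0.0516, 0.2232]
ee_rot: [0.728, 0.685, -0.0, -0.0]
contact_force: [0.4, 0.0, -9.6]
grip_width: 0.0103
grasp_force: 78.7
```

```bash
python3 - <<'E'
from h import *
im,m=snap('side','side2.png')
cv2.imwrite('pics/side2c.png',cv2.resize(cv2.imread('pics/side2.png')[100:310,200:440],None,fx=2.8,fy=2.8))
s=sensors.sense(); print(s['moment'],np.abs(s['joint_velocities']).max(),s['grasp_force'])
E
python3 go.py 0.494 -0.052 0.222 -3.4
```

```text
[ 0.06528739  0.02683723 -0.00194249] 0.002386819925536906 78.70754599571228
t 8.9167 pos [ 0.4938 -0.0516  0.2233] F [ -0.3869   0.095  -10.3517] shift [-0.0007  0.0004  0.0027] turn [-0.     -0.     -0.0002] q6 -0.19817004265218538 w 0.010583376253895665
```

View pics/side2c.png

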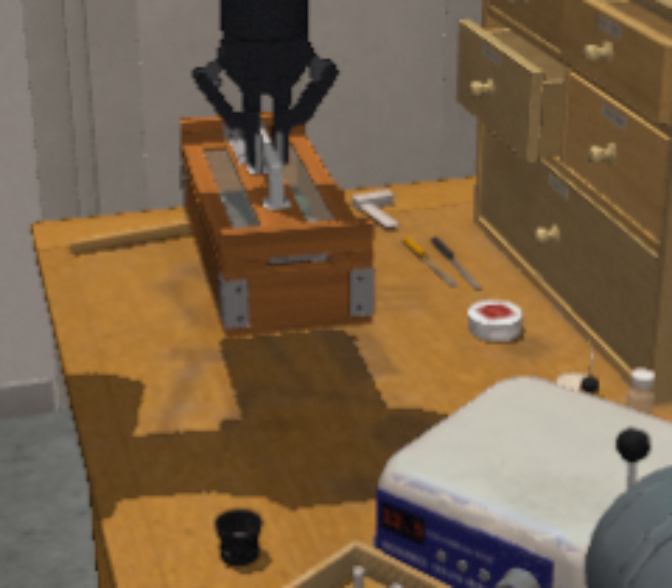

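The case is held level and still with roughly 13.5 cm of air under it. The loupe and tin are in place, and so is what shows of the hammer behind the case. I'm handing in.

```bash
python3 -c "
from h import *
print(workorder.finish_job())"
```

```text
the job is handed in; nothing more can be done
None
```

The bolt is pushed home on its stop and I handed the job in with the case held by its handle, level and still, about 13.5 cm above the bench at about 9 s; the case slid roughly 5 mm on the bench during the push.

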